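Fit the star wheel to the rotary bottle filler

TASK

Change the bottle filler over to the small bottles: lower the eight-pocket star wheel over the drive shaft and drive pin together until it sits fully home, flat on the flange, feeling gently for the pin if it is not in line. Then push the black clamp knob fully onto the shaft end, flat on the wheel's hub, and let go. Do not force or drop either part, and leave the other things on the table where they are.

Things in the scene. Friction and masses are not known exactly. Their poses are not given: they have to be found in the camera images.
- filler: Rotary bottle filler, fixed: ivory box 220 (x) x 200 (y) x 50 mm high with a round steel deck (radius 92, top 53 above the table). Origin: on the drive shaft's axis at table height; +x points from its front panel (dial, keys) to its back, z up. A guide rail (radius 79, top 79 above the table) runs round the back half of the deck.
- flange (a point): Centre of the drive flange's top (radius 42), 58 above the table, axes as the filler; the wheel sits on it. From it rise the shaft and the drive pin (dia 8, 11 tall, 32 from the axis). The pin lies in the -x direction (front) or up to 0.45 rad either way about z, where the drive last stopped: not measured, but seen from above. The worm gear keeps the flange from turning.
- shaft_top (a point): Centre of the top of the drive shaft (dia 14, end tapered to dia 8 over the last 5 mm), 126 above the table and 68 above the flange.
- column (a point): Top of the filler's column (dia 20), 200 above the table, at its back right corner; its filling arm is swung outwards, away from the shaft.
- star: Wanted star wheel: white disc, dia 120, 12 thick, EIGHT rim pockets (radius 13); round hub (dia 36) to 52 above the underside, to grip by. Bore dia 16 right through; pin hole dia 10 through the disc, 32 from the axis along the wheel's +x, in the middle of a lobe. Origin: centre of underside, z up through the hub. 0.14-0.28 kg. Starts flat on the table, hub up; home: underside 58 above the table.
- clamp_knob: Black round push-on clamp knob, dia 40, 32 high, with a blind bore (dia 17, 22 deep) from below; slips over the shaft end without turning and stays by its weight. Origin: centre of its underside, z up. Stands on the table bore down. Home: underside on the wheel's hub, 110 above the table. 0.07 kg.
- spare: Spare star wheel for larger bottles, not to be used: same white disc and hub, but with FIVE larger pockets (radius 18). Origin: centre of the underside.
- bottle_a: Amber bottle with black cap, dia 25, 58 high; bystander. Origin: centre of its underside.
- bottle_b: Another such amber bottle; bystander.
- bottle_c: Another such amber bottle; bystander.
- mould: Pink soap mould, an open tray 85 x 125 x 32 high; bystander. Origin: centre of its underside.
- paper_cup: White paper cup, dia 76 at the rim, 95 high; bystander. Origin: centre of its underside.
- jug: Clear measuring jug, dia 104, 125 high, handle at its +y side; bystander. Origin: centre of its underside.
- label_box: Small cardboard box 100 x 70 x 45 high; bystander. Origin: centre of its underside.
There are look-alikes about, which are no part of the job. There is more than one size of the clamp_knob; the one meant has the size given above.

How it is judged:
By the outcome, as a careful person would: the job done as asked, in the order asked, and still so for the second after the job is handed in, with the robot touching nothing.
It also fails if it takes over 72 s, if anything falls off the work surface, if the arm or the gripper's body presses on something with over 40 N, if the wrist force passes 120 N, or if a joint passes its speed limit or range.

ROBOT

A 6-joint arm with a two-finger parallel gripper is mounted at the origin on the work surface. World frame = base frame: x ahead of the robot, y to its left, z up, the work surface at z = 0. Lengths are in m, angles in rad, forces in N, time in s.
With the tool pointing down it reaches from about 0.25 to 0.775 m from the base axis. Payload 4 kg.
Tool frame: the origin (TCP) lies at the very end of the fingers, on their centre line; the grasp point (between the pads) lies 19 mm behind it (robot.hold_point_z is the z of the grasp point in the tool frame, in m); z points along the fingers, y is the direction in which the jaws open and shut (so a half turn about z gives the same grasp; the last joint's range is limited). The gripper opens to 85 mm and grips with 20 to 120 N. Pads are 22 mm wide; open, the fingers measure 114 mm over their backs; the gripper's body (76 mm by 85 mm) begins 54 mm behind the grasp point. The pads swing forward as they close: fully open they stand 13 mm farther back than shut.
Start: joints at [1.032, 0.087, 1.371, -0, 1.684, -0.103], TCP at [0.232, 0.499, 0.231] pointing down, gripper open.
Joint ranges: [-3.1, 3.1], [-0.76, 2.03], [0.27, 2.55], [-1.08, 4.22], [0.17, 2.65], [-2.57, 2.57]. Speed limits (rad/s): [2.79, 2.79, 3.14, 3.14, 3.14, 3.14].

INTERFACE

Orientations are given as [roll, pitch, yaw] about the fixed x, y, z axes, in that order (R = Rz(yaw) Ry(pitch) Rx(roll)).
In Python, from cell import robot gives the robot as it stands.
- The arm moves only by the tool send_rows, never from a script. Its argument "targets" is a list of rows, each an object with "travel": the shift along the tool's x, y, z in m, a list of three; "yaw": the turn about the tool's z in degrees. In form: [{"travel": [dx, dy, dz], "yaw": yaw}, ...]. A call has 1 to 12 rows; each row is the pose to reach, as a shift and turn from the pose commanded when the call began, along the tool's axes at that moment; what a row does not reach only later rows make up. A row lasts 1/10 s, in which the tool goes at most 50 mm and 8.59 degrees, less where a joint would pass 70% of its speed; a pose out of reach is approached as far as the arm can. A call with a gripper value outside its range is refused whole. "jaw" is the opening, from 0 (shut) to 1 (fully open), set as the call begins (left out, the last holds). The fingers move at their own pace and stop on an object; the grip force is fixed at half the most. Time passes only in rows, so rows that repeat a pose let the fingers close. It gives the time, the measured TCP pose, the force and the opening at its end, in the units of the state.
- robot.get_obs(): the state, without advancing time (a new reading comes with each control period).
- robot.snapshot(name): name is "scene" or "top" or "wrist"; returns a dict with "color" (480x640x3 uint8, red, green, blue), "intrinsics" (3x3 intrinsics, pixels), "R" (3x3) and "t" (3): a world point X has camera coordinates R X + t; the wrist camera has in their place "mount" (4x4, takes a point from camera to tool coordinates, whose origin is the TCP and whose axes are the flange's). Camera axes: x right, y down, z forward; pixel columns grow to the right and rows downward; lengths in m; the calibration is good to about 2 mm. A picture is of the moment at which its call begins: read the wrist's pose just before it. There is no depth.
- robot.job_done(): hands the job in, once; it reports no verdict.
The state is a dict: "t": time; "joint_pos": joint angles; "dq": joint speeds; "joint_torque": joint torques, N m; "ee_pos": TCP position; "orientation": TCP orientation; "force": force on the tool from outside, world axes, zero at the start; "moment": the same for the moment, N m; "opening": finger opening in m.
Only numpy, scipy, OpenCV 4.12 (cv2) and the standard library are available. Lean on these libraries where they do the work, as an engineer would, in place of code of your own. Each camera call takes 0.05 s, during which the arm holds its last target. There are 200 camera calls.

## Working session

There is one attempt and no reset: what is moved stays moved. The work goes in short steps, Python scripts to look and compute and a tool call to move; the robot and the scene stay as the last step left them, time stands still between calls to the robot, and variables do not carry over. Pictures are saved under pics/ and viewed, about 8 in all and at most 12, crops included, and the job is handed in when it is done.

Besides the shell and the picture viewer there is one more tool, called after ">>>" in YAML: its name, and indented under it one key for each argument. send_rows: Moves the arm, as the interface text tells. Its arguments: {"type":"object","properties":{"targets":{"type":"array","items":{"type":"object","properties":{"travel":{"type":"array","items":{"type":"number"}},"yaw":{"type":"number"}}}},"jaw":{"type":"number"}},"required":["targets"]}

```bash
mkdir -p pics; ls
cat > h.py <<'E'
import numpy as np, cv2
from cell import robot
from scipy.spatial.transform import Rotation as Ro
def pose():
    o=robot.get_obs(); return np.array(o['ee_pos']),Ro.from_euler('xyz',o['orientation']).as_matrix()
def snap(n,f):
    p,R=pose(); s=robot.snapshot(n); im=np.ascontiguousarray(s['color'][:,:,::-1]); cv2.imwrite('pics/'+f+'.png',im)
    K=np.array(s['intrinsics'])
    if 'mount' in s:
        M=np.array(s['mount']); C=p+R@M[:3,3]; A=R@M[:3,:3]
    else:
        A=np.array(s['R']).T; C=-A@np.array(s['t'])
    np.savez('pics/'+f+'.npz',K=K,A=A,C=C,im=im); return load(f)
def load(f): return dict(np.load('pics/'+f+'.npz'))
def ray(c,u,v):
    d=c['A']@np.linalg.inv(c['K'])@[u,v,1]; return c['C'],d/np.linalg.norm(d)
def onz(c,u,v,z):
    C,d=ray(c,u,v); return C+d*(z-C[2])/d[2]
def tri(c1,p1,c2,p2):
    C1,a=ray(c1,*p1);C2,b=ray(c2,*p2)
    s=np.linalg.lstsq(np.c_[a,-b],C2-C1,rcond=None)[0]
    P,Q=C1+a*s[0],C2+b*s[1]; return (P+Q)/2,np.linalg.norm(P-Q)
def proj(c,X):
    q=c['K']@c['A'].T@(np.array(X)-c['C']); return q[:2]/q[2]
E
python3 - <<'E'
from h import *
o=robot.get_obs();print(o)
for n in('scene','top','wrist'):
    c=snap(n,n+'0');print(n,c['C'].round(3),c['K'][0,0],c['A'].round(2).tolist())
E
```

```text
pics
{'t': 0.0, 'joint_pos': array([ 1.03193014e+00,  8.79704221e-02,  1.37227555e+00, -1.16526603e-05,
        1.68361006e+00, -1.03099056e-01]), 'dq': array([ 0.00067104, -0.00024898,  0.00027839, -0.00039129,  0.00059557,
       -0.00013263]), 'joint_torque': array([ 5.53480695e-04, -3.51863444e+01, -3.13276076e+01, -7.44056047e-05,
        1.08215670e-02, -3.51897157e-06]), 'ee_pos': array([0.23190427, 0.49816045, 0.2301199 ]), 'orientation': array([-3.13934010e+00, -2.21418498e-04,  2.70582398e+00]), 'force': array([-0.42401396, -0.15491886, -0.70830301]), 'moment': array([ 0.0417636 ,  0.00343764, -0.00636326]), 'opening': 0.08506511637187865}
scene [0.874 0.525 1.115] 549.7199464777814 [[-0.88, 0.41, -0.25], [0.48, 0.73, -0.49], [-0.02, -0.55, -0.84]]
top [ 0.363 -0.059  1.21 ] 533.4605629979609 [[0.01, -0.98, 0.18], [-1.0, -0.01, 0.02], [-0.02, -0.18, -0.98]]
wrist [0.156 0.533 0.373] 345.5493023130778 [[0.42, 0.86, 0.29], [0.91, -0.4, -0.14], [-0.0, 0.32, -0.95]]
```

View pics/top0.png

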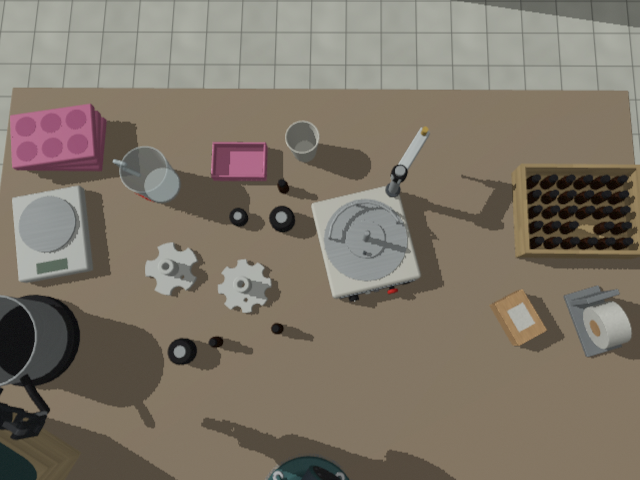

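View pics/scene0.png

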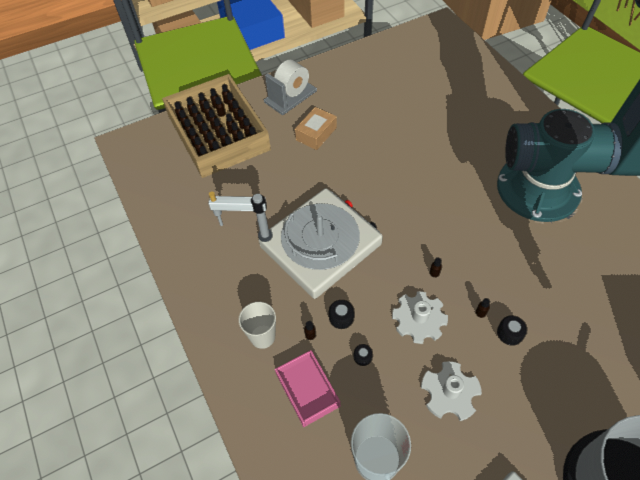

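The top view shows two wheels at (172,269) and (244,286), and three black knobs at (239,217), (282,219) and (182,351). The filler is at about (366,240). Next I'll enlarge a crop and measure sizes.

Run:
```python
from h import *
t=load('top0');s=load('scene0')
a=cv2.resize(t['im'][190:370,130:310],None,fx=3.3,fy=3.3,interpolation=cv2.INTER_CUBIC)
cv2.imwrite('pics/crop1.png',a)
def blobs(c,lo,hi,box,amin):
    h=cv2.cvtColor(c['im'],cv2.COLOR_BGR2HSV);m=cv2.inRange(h,lo,hi)
    n,l,st,ce=cv2.connectedComponentsWithStats(m)
    return [(ce[i].round(1),st[i].tolist()) for i in range(1,n) if st[i][4]>amin and box[0]<ce[i][0]<box[1] and box[2]<ce[i][1]<box[3]]
for nm,c,box in(('top',t,(130,320,170,380)),('scene',s,(290,540,240,420))):
    for lab,lo,hi in(('black',(0,0,0),(180,255,45)),('white',(0,0,125),(180,50,255))):
        for ce,st in blobs(c,lo,hi,box,60):
            x0,y0,w,h,ar=st
            print(nm,lab,ce,st,onz(c,*ce,0.03 if lab=='black' else .012).round(3),'w mm',round(1000*np.linalg.norm(onz(c,x0,ce[1],.03)-onz(c,x0+w,ce[1],.03))),round(1000*np.linalg.norm(onz(c,ce[0],y0,.03)-onz(c,ce[0],y0+h,.03))))
```

```text
top black [282.9 186.3] [278, 180, 11, 14, 111] [0.694 0.07  0.03 ] w mm 25 33
top black [282.4 219.4] [270, 206, 25, 26, 378] [0.617 0.069 0.03 ] w mm 57 60
top black [239.  217.3] [230, 208, 18, 18, 186] [0.621 0.168 0.03 ] w mm 41 42
top black [277.2 328.4] [272, 324, 11, 10, 93] [0.373 0.074 0.03 ] w mm 24 22
top black [216.  341.5] [209, 337, 14, 10, 114] [0.343 0.207 0.03 ] w mm 31 21
top black [183.2 350.9] [169, 339, 28, 25, 440] [0.322 0.278 0.03 ] w mm 61 53
top white [160.6 181.1] [136, 146, 43, 56, 1014] [0.71  0.359 0.012] w mm 100 135
top white [280.7 216.7] [276, 212, 11, 10, 83] [0.627 0.075 0.012] w mm 25 23
top white [168.4 267.5] [145, 242, 52, 54, 1443] [0.507 0.328 0.012] w mm 117 122
top white [241.2 284.7] [217, 258, 54, 55, 1572] [0.469 0.16  0.012] w mm 120 122
top white [179.1 351.2] [174, 346, 11, 11, 96] [0.321 0.292 0.012] w mm 24 23
scene black [435.3 267.4] [430, 258, 11, 19, 152] [0.377 0.078 0.03 ] w mm 25 50
scene black [482.4 307.9] [476, 299, 13, 18, 170] [0.346 0.212 0.03 ] w mm 28 44
scene black [340.8 314.9] [328, 300, 26, 29, 463] [0.623 0.076 0.03 ] w mm 56 69
scene black [510.5 331. ] [497, 316, 30, 29, 515] [0.328 0.284 0.03 ] w mm 63 67
scene black [309.4 330.2] [304, 321, 11, 19, 151] [0.698 0.074 0.03 ] w mm 23 44
scene black [362.3 355.4] [353, 344, 19, 22, 250] [0.629 0.178 0.03 ] w mm 39 48
scene white [321.6 243. ] [258, 189, 125, 110, 6946] [ 0.566 -0.118  0.012] w mm 294 308
scene white [420.6 318.8] [392, 291, 56, 53, 1763] [0.471 0.162 0.012] w mm 120 125
scene white [341.2 309.5] [336, 305, 11, 10, 91] [0.611 0.057 0.012] w mm 24 24
scene white [514.2 325.8] [509, 321, 12, 11, 98] [0.304 0.274 0.012] w mm 25 26
scene white [451.8 393.5] [421, 362, 61, 59, 2041] [0.508 0.329 0.012] w mm 121 120
```

View pics/crop1.png

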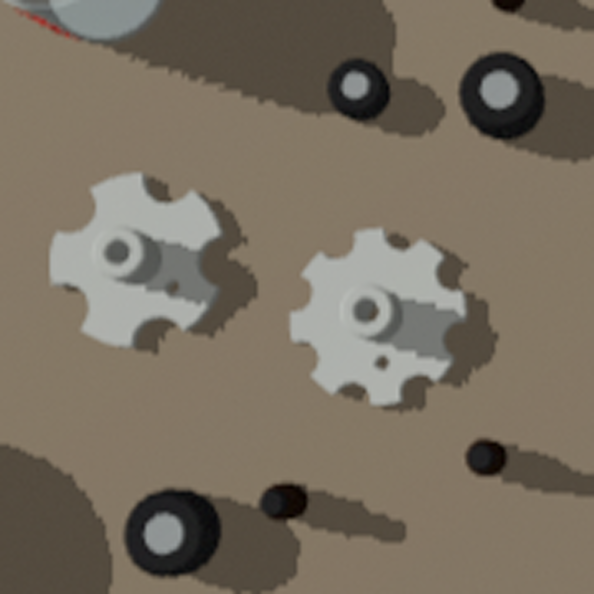

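Candidates: the wheel at (244,286) has eight pockets, while the one at (172,269) has five, so the right-hand wheel is the star. The knob at (239,217) measures about 41 mm across. Those at (282,219) and (182,351) are about 60 mm, so the one meant is at (239,217). Now I'll work out the first move.

```bash
cat >> h.py <<'E'
def go(x,y,z,yaw):
    p,R=pose(); o=robot.get_obs()['orientation']
    d=R.T@(np.array([x,y,z])-p); w=-np.degrees((yaw-o[2]+np.pi)%(2*np.pi)-np.pi)
    print('t',round(robot.get_obs()['t'],2),'travel',d.round(4),'yaw deg',round(w,2))
E
python3 - <<'E'
from h import *
t=load('top0');s=load('scene0')
hub,_=tri(t,(240.9,284.2),s,(422,310));print('hub',hub,_)
c=np.array([.470,.161]);h=onz(t,245.8,299.7,.012)[:2];print('hole',h,np.linalg.norm(h-c),np.arctan2(*(h-c)[::-1]))
go(.47,.161,.25,1.9)
a=s['im'][180:310,250:390];b=t['im'][170:310,300:440]
cv2.imwrite('pics/fil.png',np.hstack([cv2.resize(a,(400,371),interpolation=2),cv2.resize(b,(371,371),interpolation=2)]))
E
```

```text
hub [0.46773492 0.15546693 0.04138594] 0.0005205274604675732
hole [0.43591296 0.14822569] 0.03640204918224693 -2.7830363504016655
t 0.15 travel [-0.3581 -0.2053 -0.0193] yaw deg 46.17
```

View pics/fil.png

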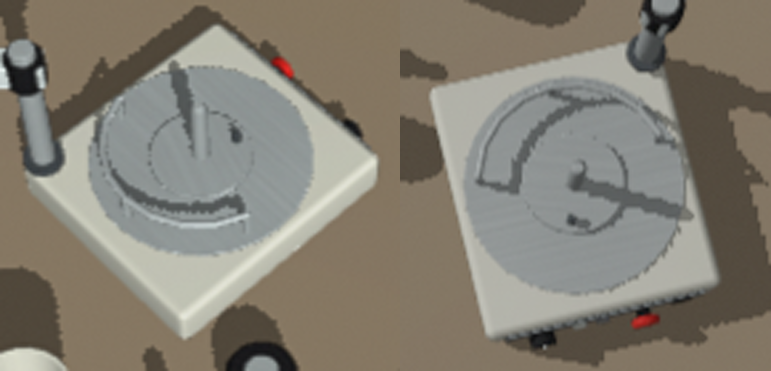

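The crop shows the filler with the shaft top at scene (320,217) and top (367.5,233.4). The dark drive pin is at scene (333,227) and top (365,253). Setting out over the wheel: the distance is 413 mm and the turn 46°.

>>> send_rows:
  targets:
    - {"travel": [-0.358, -0.205, -0.019], "yaw": 46}
    - {"travel": [-0.358, -0.205, -0.019], "yaw": 46}
    - {"travel": [-0.358, -0.205, -0.019], "yaw": 46}
    - {"travel": [-0.358, -0.205, -0.019], "yaw": 46}
    - {"travel": [-0.358, -0.205, -0.019], "yaw": 46}
    - {"travel": [-0.358, -0.205, -0.019], "yaw": 46}
    - {"travel": [-0.358, -0.205, -0.019], "yaw": 46}
    - {"travel": [-0.358, -0.205, -0.019], "yaw": 46}
    - {"travel": [-0.358, -0.205, -0.019], "yaw": 46}
    - {"travel": [-0.358, -0.205, -0.019], "yaw": 46}
    - {"travel": [-0.358, -0.205, -0.019], "yaw": 46}
    - {"travel": [-0.358, -0.205, -0.019], "yaw": 46}

```text
t: 1.35
ee_pos: [0.4693, 0.1631, 0.2502]
orientation: [-3.141, -0.001, 1.905]
force: [-0.1, 0.0, 0.2]
opening: 0.0856
```

Run:
```python
from h import *
t=load('top0');s=load('scene0')
P,e=tri(t,(367.5,233.4),s,(320,217.4));print('shaft',P,e)
Q,e=tri(t,(364.9,253),s,(332.6,226.6));print('pin',Q,e,np.linalg.norm((Q-P)[:2]))
print(pose()[0],robot.get_obs()['orientation'][2])
c=snap('wrist','w1');print(c['C'],[proj(c,X).round(0) for X in([.468,.158,.052],[.436,.148,.012])])
```

```text
shaft [ 0.56800859 -0.11779363  0.11973225] 0.002850012536255462
pin [ 0.53644706 -0.11605266  0.06269018] 0.00028392221141426927 0.03160951030359676
[0.46927976 0.16306905 0.25022742] 1.9052689571775312
[0.44201124 0.24131631 0.39298463] [array([317., 209.]), array([287., 199.])]
```

View pics/w1.png

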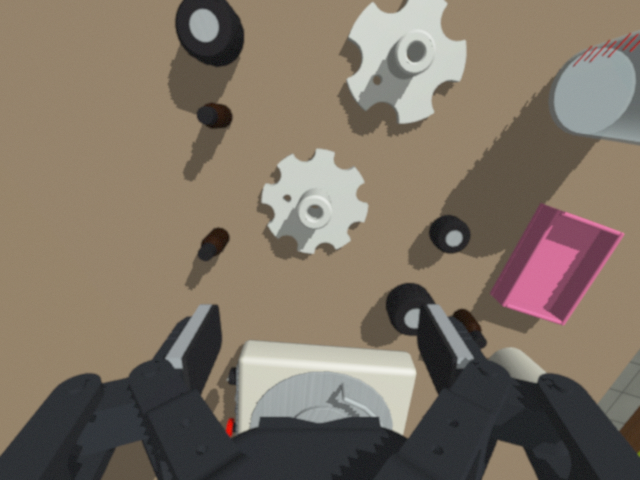

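The wrist view shows the eight-pocket wheel: hub top at (316,210), pin hole at (286,198). The knob's top label is at (454,238).

Run:
```python
from h import *
c=load('w1');t=load('top0')
h=cv2.cvtColor(c['im'],cv2.COLOR_BGR2HSV)
m=cv2.inRange(h,(0,0,140),(180,45,255));n,l,st,ce=cv2.connectedComponentsWithStats(m)
i=np.bincount(l[190:240,290:345].ravel())[1:].argmax()+1
pts=cv2.findContours((l==i).astype(np.uint8),0,1)[0]
hull=cv2.convexHull(max(pts,key=len))
W=np.array([onz(c,*q[0],.012)[:2] for q in hull]).astype(np.float32)
(x,y),r=cv2.minEnclosingCircle(W);print('disc',x,y,r)
hb=onz(c,315.5,210,.052);print('hub@52',hb)
print('hub tri',tri(c,(315.5,210),t,(240.9,284.2)))
# hole = dark spot within disc
g=cv2.cvtColor(c['im'],cv2.COLOR_BGR2GRAY)[190:206,278:296].astype(float)
w=np.clip(130-g,0,None);v,u=np.mgrid[190:206,278:296];hp=((u*w).sum()/w.sum(),(v*w).sum()/w.sum());H=onz(c,*hp,.012)
print('hole',hp,H,np.hypot(*(H[:2]-[x,y])),'ang',np.arctan2(H[1]-y,H[0]-x))
g=h[222:256,438:474,2];mm=(g>95)&(h[222:256,438:474,1]<60);v,u=np.nonzero(mm);k=(u.mean()+438,v.mean()+222);print('knob label',k,mm.sum(),onz(c,*k,.032))
g=cv2.cvtColor(t['im'],cv2.COLOR_BGR2GRAY)[208:226,230:248];v,u=np.nonzero(g>90);print(u.mean()+230,v.mean()+208,len(u))
```

```text
disc 0.4672364592552185 0.15361234545707703 0.06110351160168648
hub@52 [0.46735979 0.1563683  0.052     ]
hub tri (array([0.4677422 , 0.15462914, 0.0449871 ]), np.float64(0.00027727201577885734))
hole (np.float64(286.9586276488396), np.float64(197.56104944500504)) [0.43539232 0.14945125 0.012     ] 0.03211485391875013 ang -3.0116582707482573
knob label (np.float64(453.75), np.float64(237.9181818181818)) 220 [0.62351896 0.17166214 0.032     ]
236.53333333333333 216.61666666666667 60
```

```bash
python3 -c "
from h import *
go(.4673,.155,.130,1.905)"
```

```text
t 1.4 travel [-0.0071 -0.0045  0.1203] yaw deg 0.03
```

>>> send_rows:
  targets:
    - {"travel": [-0.007, -0.0045, 0.04]}
    - {"travel": [-0.007, -0.0045, 0.08]}
    - {"travel": [-0.007, -0.0045, 0.12]}
    - {"travel": [-0.007, -0.0045, 0.12]}
    - {"travel": [-0.007, -0.0045, 0.12]}
    - {"travel": [-0.007, -0.0045, 0.12]}

```text
schema error: expected keys travel, yaw
```

```bash
cat >> h.py <<'E'
def disc(c,z,seed,thr=140):
    h=cv2.cvtColor(c['im'],cv2.COLOR_BGR2HSV)
    m=cv2.inRange(h,(0,0,thr),(180,45,255));n,l,st,ce=cv2.connectedComponentsWithStats(m)
    i=l[seed[1],seed[0]]
    hull=cv2.convexHull(max(cv2.findContours((l==i).astype(np.uint8),0,1)[0],key=len))
    W=np.array([onz(c,*q[0],z)[:2] for q in hull]).astype(np.float32)
    return cv2.minEnclosingCircle(W)
E
python3 - <<'E'
from h import *
c=snap('wrist','w2');p,_=pose();print(p,proj(c,[.4673,.155,.052]),proj(c,[.4355,.150,.012]))
E
```

```text
[0.46938269 0.16306687 0.25035318] [314.93962238 211.20711249] [287.13440935 197.11886101]
```

View pics/w2.png

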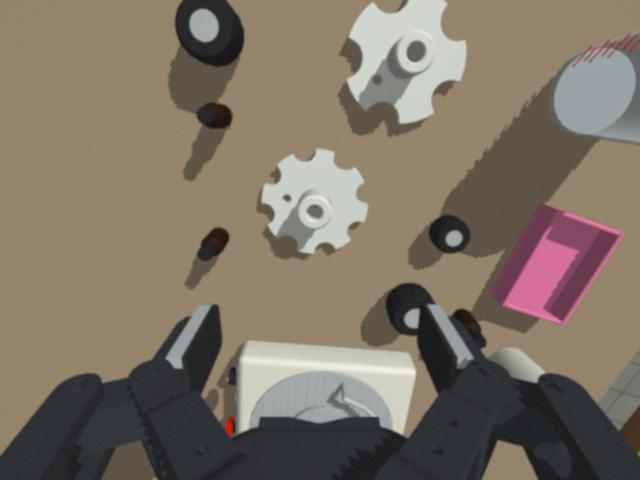

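The move was refused because a row lacked "yaw", so this picture matches the last one (5 viewed). Resending.

>>> send_rows:
  targets:
    - {"travel": [-0.007, -0.0045, 0.04], "yaw": 0}
    - {"travel": [-0.007, -0.0045, 0.08], "yaw": 0}
    - {"travel": [-0.007, -0.0045, 0.12], "yaw": 0}
    - {"travel": [-0.007, -0.0045, 0.12], "yaw": 0}
    - {"travel": [-0.007, -0.0045, 0.12], "yaw": 0}
    - {"travel": [-0.007, -0.0045, 0.12], "yaw": 0}

```text
t: 2.05
ee_pos: [0.4699, 0.1544, 0.1335]
orientation: [3.136, 0.001, 1.904]
force: [0.3, -0.4, 0.1]
opening: 0.0854
```

Run:
```python
from h import *
c=snap('wrist','w2');p,_=pose();print(p,proj(c,[.4673,.155,.052]),proj(c,[.4355,.150,.012]))
```

```text
[0.47012716 0.15434883 0.13371588] [315.44519403 242.53406097] [275.77781929 218.59479585]
```

View pics/w2.png

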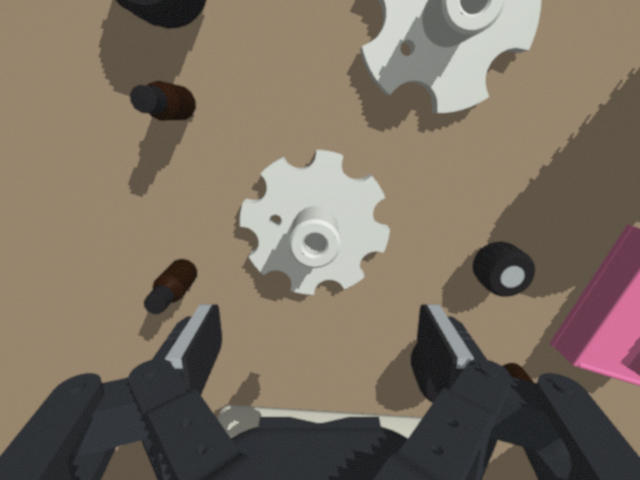

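Hub top at (316,243) and hole at (275,219), within about 1 px of the prediction, so the pose of the wheel is good. Working out the descent.

Run:
```python
from h import *
c=load('w2')
(x,y),r=disc(c,.012,(330,190));print(x,y,r)
H=onz(c,275.5,219,.012);print(H,'hub',onz(c,315.8,243,.052),'ang',np.arctan2(H[1]-.155,H[0]-.4673))
K=onz(c,513,277,.032);print('knob',K, tri(c,(513,277),load('w1'),(453.75,237.9)))
go(.4673,.155,.020,1.905)
```

```text
0.4673997461795807 0.15367241203784943 0.061056312173604965
[0.43538834 0.1496076  0.012     ] hub [0.46764267 0.15475609 0.052     ] ang -2.9741951345510262
knob [0.62466028 0.1712934  0.032     ] (array([0.62110254, 0.17254597, 0.03676557]), np.float64(0.00011112127710304648))
t 2.1 travel [ 0.0016 -0.0032  0.1137] yaw deg -0.08
```

>>> send_rows:
  targets:
    - {"travel": [0.001, -0.001, 0.03], "yaw": 0}
    - {"travel": [0.001, -0.001, 0.06], "yaw": 0}
    - {"travel": [0.001, -0.001, 0.085], "yaw": 0}
    - {"travel": [0.001, -0.001, 0.1], "yaw": 0}
    - {"travel": [0.001, -0.001, 0.105], "yaw": 0}
    - {"travel": [0.001, -0.001, 0.11], "yaw": 0}
    - {"travel": [0.001, -0.001, 0.11], "yaw": 0}
    - {"travel": [0.001, -0.001, 0.11], "yaw": 0}
    - {"travel": [0.001, -0.001, 0.11], "yaw": 0}
    - {"travel": [0.001, -0.001, 0.11], "yaw": 0}

```text
t: 3.1
ee_pos: [0.4675, 0.1543, 0.0211]
orientation: [3.14, 0.0, 1.903]
force: [-0.5, 0.3, 0.2]
opening: 0.0856
```

```bash
python3 -c "
from h import *
print(pose()[0]);go(.4675,.1548,.020,1.905)"
```

```text
[0.46748868 0.15430266 0.02108131]
t 3.1 travel [0.0005 0.0002 0.0011] yaw deg -0.11
```

On the mark (z 0.021, clear of the disc). Closing.

>>> send_rows:
  jaw: 0
  targets:
    - {"travel": [0, 0, 0], "yaw": 0}
    - {"travel": [0, 0, 0], "yaw": 0}
    - {"travel": [0, 0, 0], "yaw": 0}
    - {"travel": [0, 0, 0], "yaw": 0}
    - {"travel": [0, 0, 0], "yaw": 0}
    - {"travel": [0, 0, 0], "yaw": 0}
    - {"travel": [0, 0, 0], "yaw": 0}
    - {"travel": [0, 0, 0], "yaw": 0}
    - {"travel": [0, 0, 0], "yaw": 0}
    - {"travel": [0, 0, 0], "yaw": 0}

```text
t: 4.1
ee_pos: [0.4673, 0.1543, 0.0206]
orientation: [3.141, 0.0, 1.903]
force: [1.3, 0.6, 2.9]
opening: 0.0347
```

>>> send_rows:
  targets:
    - {"travel": [0, 0, -0.01], "yaw": 0}
    - {"travel": [0, 0, -0.04], "yaw": 0}
    - {"travel": [0, 0, -0.08], "yaw": 0}
    - {"travel": [0, 0, -0.12], "yaw": 0}
    - {"travel": [0, 0, -0.16], "yaw": 0}
    - {"travel": [0, 0, -0.2], "yaw": 0}
    - {"travel": [0, 0, -0.22], "yaw": 0}
    - {"travel": [0, 0, -0.22], "yaw": 0}
    - {"travel": [0, 0, -0.22], "yaw": 0}
    - {"travel": [0, 0, -0.22], "yaw": 0}

```text
t: 5.1
ee_pos: [0.4657, 0.1539, 0.2376]
orientation: [-3.136, -0.001, 1.903]
force: [-0.6, 0.8, -2.2]
opening: 0.0347
```

```bash
python3 -c "
from h import *
P=np.array([.568,-.1178])
c=snap('wrist','w3')
go(.568-.00,-.118+.0,.240,1.905)"
```

```text
t 5.15 travel [-0.2904  0.008  -0.0027] yaw deg -0.12
```

View pics/w3.png

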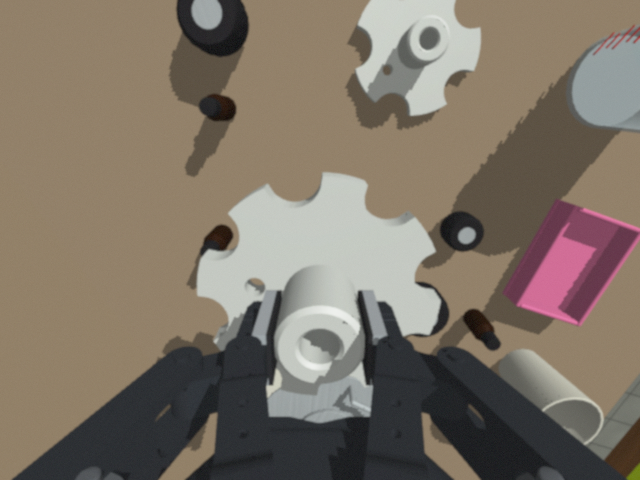

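The wheel is held (-2.2 N), with the hub top at (319,340) and the hole at (255,286). Next I'll go just past the shaft, high above everything, so the camera sees shaft and pin beyond the rim.

```bash
python3 -c "
from h import *
go(.578,-.208,.300,1.68)"
```

```text
t 5.15 travel [-0.3787 -0.0122 -0.0627] yaw deg 12.77
```

>>> send_rows:
  targets:
    - {"travel": [-0.02, 0, -0.02], "yaw": 2}
    - {"travel": [-0.06, -0.003, -0.04], "yaw": 4}
    - {"travel": [-0.1, -0.005, -0.06], "yaw": 6}
    - {"travel": [-0.15, -0.008, -0.063], "yaw": 8}
    - {"travel": [-0.2, -0.01, -0.063], "yaw": 10}
    - {"travel": [-0.25, -0.012, -0.063], "yaw": 12}
    - {"travel": [-0.3, -0.012, -0.063], "yaw": 12.8}
    - {"travel": [-0.34, -0.012, -0.063], "yaw": 12.8}
    - {"travel": [-0.365, -0.012, -0.063], "yaw": 12.8}
    - {"travel": [-0.379, -0.012, -0.063], "yaw": 12.8}
    - {"travel": [-0.379, -0.012, -0.063], "yaw": 12.8}
    - {"travel": [-0.379, -0.012, -0.063], "yaw": 12.8}

```text
t: 6.35
ee_pos: [0.5789, -0.2069, 0.3025]
orientation: [-3.14, -0.002, 1.68]
force: [-0.6, -0.5, -2.4]
opening: 0.0347
```

>>> send_rows:
  targets:
    - {"travel": [0, 0, 0], "yaw": 0}
    - {"travel": [0, 0, 0], "yaw": 0}
    - {"travel": [0, 0, 0], "yaw": 0}

```text
t: 6.65
ee_pos: [0.5791, -0.2069, 0.3039]
orientation: [3.141, 0.0, 1.681]
force: [-0.4, 0.3, -1.7]
opening: 0.0347
```

```bash
python3 -c "
from h import *
c=snap('wrist','w4');print(proj(c,[.568,-.118,.126]),proj(c,[.536,-.116,.065]))
cv2.imwrite('pics/w4c.png',cv2.resize(c['im'][0:300,140:540],None,fx=2,fy=2,interpolation=2))"
```

```text
[317.71964174 109.47039107] [287.36195347 105.05950441]
```

View pics/w4c.png

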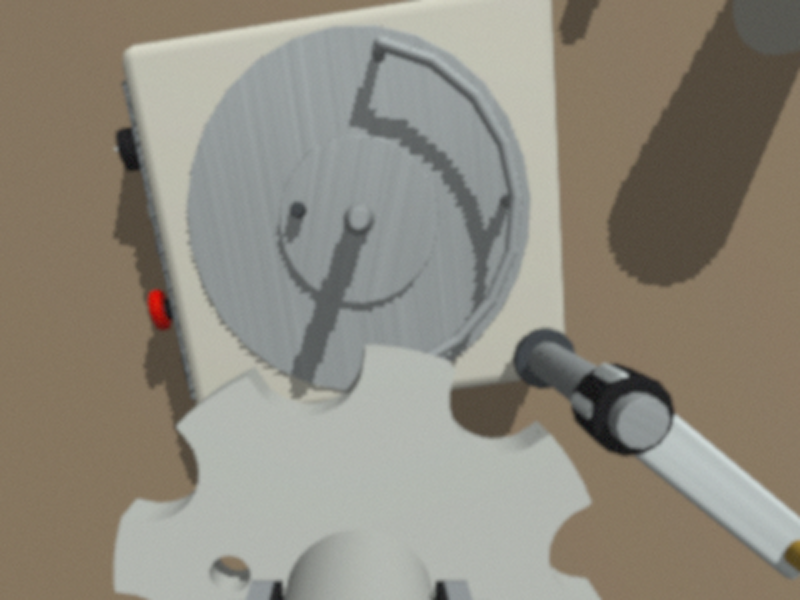

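The shaft tip is at full-image (319,108.5), the pin top at about (289,105), and the flange circle is centred near (319,111). The column arm swings clear to the right.

Run:
```python
from h import *
from scipy.optimize import least_squares
c=load('w4');p,R=pose();print(p)
S=onz(c,319,108.5,.126);F=onz(c,319,111,.058);P=onz(c,289,105,.069)
print('shaft',S,'flange',F,'pin',P,[ (np.hypot(*(P-X)[:2]),np.arctan2(*(P-X)[1::-1])) for X in(S,F)])
im=c['im'];h=cv2.cvtColor(im,cv2.COLOR_BGR2HSV)
# hull points of wheel: lobes
for f in('w4','w3'):
    c=load(f);im=c['im']
    # tool frame from camera: recover TCP
    s=robot.snapshot('wrist') if f=='w4' else s
    M=np.array(s['mount']);Rt=c['A']@M[:3,:3].T;pt=c['C']-Rt@M[:3,3]
    print(f,'tcp',pt.round(4))
    h=cv2.cvtColor(im,cv2.COLOR_BGR2HSV);m=cv2.inRange(h,(0,0,150),(180,40,255))
    n,l,st,ce=cv2.connectedComponentsWithStats(m);i=l[230,330]
    ct=max(cv2.findContours((l==i).astype(np.uint8),0,1)[0],key=len)[:,0]
    W=np.array([Rt.T@(onz(c,*q,pt[2]-.0086)-pt) for q in ct])[:,:2]
    up=W[W[:,0]>0]; rr=np.hypot(*up.T); q=up[(rr>.057)&(rr<.065)]
    f2=lambda v:np.hypot(q[:,0]-v[0],q[:,1]-v[1])-.06
    for _ in range(3):
        r=least_squares(f2,[0,0],loss='soft_l1',f_scale=.0005);
    print('disc centre in tool',r.x,len(q),np.std(f2(r.x)))
    np.save('pics/rt_'+f,Rt)
c=load('w3');pt=np.array([.4657,.1539,.2376])
M=np.array(s['mount']);Rt=c['A']@M[:3,:3].T
for u,z in(((319,341),.0314),((255,286),-.0086)):
    print('tool',Rt.T@(onz(c,*u,pt[2]+z)-pt))
c=load('w4')
cv2.imwrite('pics/w4h.png',cv2.resize(c['im'][250:400,230:410],None,fx=3,fy=3,interpolation=2))
```

```text
[ 0.57913416 -0.20715271  0.30383217]
shaft [ 0.56902088 -0.11708776  0.126     ] flange [ 0.56911111 -0.11799748  0.058     ] pin [ 0.53801485 -0.11584595  0.069     ] [(np.float64(0.031030894379693166), np.float64(3.1015635492001215)), (np.float64(0.031170601534680677), np.float64(3.072513531130863))]
w4 tcp [ 0.5791 -0.2069  0.3039]
disc centre in tool [-9.81693742e-04 -1.53997617e-05] 151 0.001600557641207842
w3 tcp [0.4655 0.1539 0.2375]
disc centre in tool [-5.27068740e-04 -2.03224863e-05] 204 0.000925647054299888
tool [ 0.00270037 -0.00020201 -0.03139706]
tool [ 0.00530081 -0.03143967  0.00876748]
```

View pics/w4h.png

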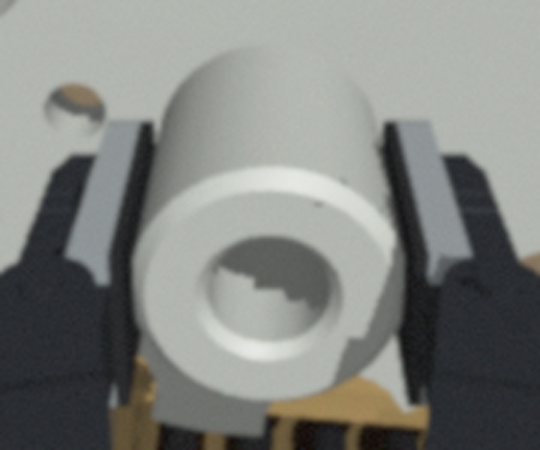

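The held wheel's axis is within about 1 mm of the TCP axis. The shaft is at about (0.569,-0.1175), and the pin direction of about 3.087 already matches the present yaw of 1.681. Moving above the shaft.

```bash
python3 -c "
from h import *
go(.569,-.1175,.172,1.683)"
```

```text
t 6.75 travel [ 0.0904 -0.0003  0.1317] yaw deg -0.15
```

>>> send_rows:
  targets:
    - {"travel": [0.03, 0, 0.0], "yaw": 0}
    - {"travel": [0.06, 0, 0.01], "yaw": 0}
    - {"travel": [0.085, 0, 0.03], "yaw": 0}
    - {"travel": [0.09, 0, 0.06], "yaw": 0}
    - {"travel": [0.09, 0, 0.09], "yaw": 0}
    - {"travel": [0.09, 0, 0.115], "yaw": 0}
    - {"travel": [0.09, 0, 0.13], "yaw": 0}
    - {"travel": [0.09, 0, 0.131], "yaw": 0}
    - {"travel": [0.09, 0, 0.131], "yaw": 0}
    - {"travel": [0.09, 0, 0.131], "yaw": 0}
    - {"travel": [0.09, 0, 0.131], "yaw": 0}

```text
t: 7.85
ee_pos: [0.5704, -0.1189, 0.1744]
orientation: [3.138, 0.001, 1.679]
force: [-1.6, 0.5, -1.9]
opening: 0.0353
```

Run:
```python
from h import *
go(.569,-.1175,.15,1.683)
c=snap('top','t5');print(proj(c,[.569,-.1175,.2]))
w=snap('wrist','w5')
a=cv2.resize(c['im'][150:300,300:440],(373,400),interpolation=2)
b=cv2.resize(w['im'][200:440,200:440],(400,400),interpolation=2)
cv2.imwrite('pics/v5.png',np.hstack([a,b]))
```

```text
t 7.85 travel [ 0.0016 -0.0013  0.0244] yaw deg -0.21
[369.14777198 225.73564575]
```

View pics/v5.png

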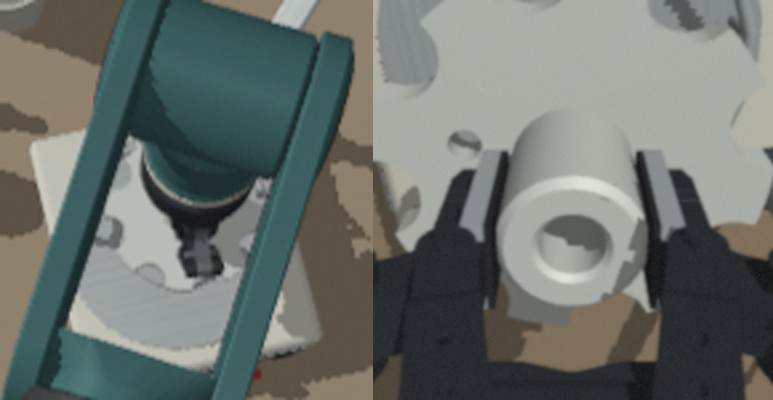

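Shaft hidden by the wheel, as expected; nothing is caught. (11 pictures viewed, one kept back.) Settling before the descent.

>>> send_rows:
  targets:
    - {"travel": [0, 0, 0.012], "yaw": 0}
    - {"travel": [0, 0, 0.022], "yaw": 0}
    - {"travel": [0, 0, 0.022], "yaw": 0}
    - {"travel": [0, 0, 0.022], "yaw": 0}
    - {"travel": [0, 0, 0.022], "yaw": 0}
    - {"travel": [0, 0, 0.022], "yaw": 0}
    - {"travel": [0, 0, 0.022], "yaw": 0}
    - {"travel": [0, 0, 0.022], "yaw": 0}

```text
t: 8.75
ee_pos: [0.5696, -0.1186, 0.1506]
orientation: [3.141, 0.0, 1.68]
force: [-0.2, -0.1, -2.4]
opening: 0.0348
```

```bash
python3 -c "
from h import *
go(.569,-.1175,.15,1.683);print(pose()[0],robot.get_obs()['force'])"
```

```text
t 8.75 travel [ 0.0011 -0.0005  0.0006] yaw deg -0.2
[ 0.5695757  -0.11857628  0.15064289] [-0.20772429 -0.14824194 -2.41220667]
```

>>> send_rows:
  targets:
    - {"travel": [0.001, -0.0005, 0.0], "yaw": 0}
    - {"travel": [0.001, -0.0005, 0.002], "yaw": 0}
    - {"travel": [0.001, -0.0005, 0.004], "yaw": 0}
    - {"travel": [0.001, -0.0005, 0.006], "yaw": 0}
    - {"travel": [0.001, -0.0005, 0.008], "yaw": 0}
    - {"travel": [0.001, -0.0005, 0.01], "yaw": 0}
    - {"travel": [0.001, -0.0005, 0.01], "yaw": 0}
    - {"travel": [0.001, -0.0005, 0.01], "yaw": 0}

```text
t: 9.55
ee_pos: [0.5688, -0.1175, 0.1402]
orientation: [-3.141, -0.0, 1.68]
force: [0.5, 0.4, -1.6]
opening: 0.0348
```

No contact force with the wheel 6 mm past the shaft tip, so it is over the shaft. Continuing down.

>>> send_rows:
  targets:
    - {"travel": [0, 0, 0.003], "yaw": 0}
    - {"travel": [0, 0, 0.006], "yaw": 0}
    - {"travel": [0, 0, 0.009], "yaw": 0}
    - {"travel": [0, 0, 0.012], "yaw": 0}
    - {"travel": [0, 0, 0.015], "yaw": 0}
    - {"travel": [0, 0, 0.018], "yaw": 0}
    - {"travel": [0, 0, 0.018], "yaw": 0}
    - {"travel": [0, 0, 0.018], "yaw": 0}

```text
t: 10.35
ee_pos: [0.5687, -0.1175, 0.122]
orientation: [-3.141, -0.0, 1.68]
force: [-0.1, 1.7, -1.9]
opening: 0.0347
```

>>> send_rows:
  targets:
    - {"travel": [0, 0, 0.004], "yaw": 0}
    - {"travel": [0, 0, 0.008], "yaw": 0}
    - {"travel": [0, 0, 0.012], "yaw": 0}
    - {"travel": [0, 0, 0.016], "yaw": 0}
    - {"travel": [0, 0, 0.02], "yaw": 0}
    - {"travel": [0, 0, 0.024], "yaw": 0}
    - {"travel": [0, 0, 0.027], "yaw": 0}
    - {"travel": [0, 0, 0.027], "yaw": 0}
    - {"travel": [0, 0, 0.027], "yaw": 0}

```text
t: 11.25
ee_pos: [0.5687, -0.1175, 0.0949]
orientation: [-3.141, -0.0, 1.68]
force: [0.4, 1.7, -2.7]
opening: 0.0347
```

>>> send_rows:
  targets:
    - {"travel": [0, 0, 0.001], "yaw": 0}
    - {"travel": [0, 0, 0.002], "yaw": 0}
    - {"travel": [0, 0, 0.003], "yaw": 0}
    - {"travel": [0, 0, 0.004], "yaw": 0}
    - {"travel": [0, 0, 0.005], "yaw": 0}
    - {"travel": [0, 0, 0.006], "yaw": 0}
    - {"travel": [0, 0, 0.006], "yaw": 0}
    - {"travel": [0, 0, 0.006], "yaw": 0}

```text
t: 12.05
ee_pos: [0.5688, -0.1175, 0.0891]
orientation: [3.142, -0.0, 1.68]
force: [0.7, 2.0, -1.6]
opening: 0.0346
```

>>> send_rows:
  targets:
    - {"travel": [0, 0, 0.0005], "yaw": 0}
    - {"travel": [0, 0, 0.001], "yaw": 0}
    - {"travel": [0, 0, 0.0015], "yaw": 0}
    - {"travel": [0, 0, 0.002], "yaw": 0}
    - {"travel": [0, 0, 0.0025], "yaw": 0}
    - {"travel": [0, 0, 0.003], "yaw": 0}
    - {"travel": [0, 0, 0.003], "yaw": 0}

```text
t: 12.75
ee_pos: [0.5688, -0.1176, 0.0862]
orientation: [3.141, -0.0, 1.68]
force: [0.7, 2.4, -1.6]
opening: 0.0344
```

The underside is 3.4 mm below the pin top with no upward force, so the pin has entered its hole. Down toward home.

>>> send_rows:
  targets:
    - {"travel": [0, 0, 0.001], "yaw": 0}
    - {"travel": [0, 0, 0.002], "yaw": 0}
    - {"travel": [0, 0, 0.003], "yaw": 0}
    - {"travel": [0, 0, 0.004], "yaw": 0}
    - {"travel": [0, 0, 0.005], "yaw": 0}
    - {"travel": [0, 0, 0.006], "yaw": 0}
    - {"travel": [0, 0, 0.0065], "yaw": 0}
    - {"travel": [0, 0, 0.0065], "yaw": 0}

```text
t: 13.55
ee_pos: [0.5688, -0.1176, 0.0797]
orientation: [3.142, -0.0, 1.68]
force: [1.0, 2.2, -1.5]
opening: 0.0346
```

>>> send_rows:
  targets:
    - {"travel": [0, 0, 0.0003], "yaw": 0}
    - {"travel": [0, 0, 0.0006], "yaw": 0}
    - {"travel": [0, 0, 0.0009], "yaw": 0}
    - {"travel": [0, 0, 0.0012], "yaw": 0}
    - {"travel": [0, 0, 0.0012], "yaw": 0}

```text
t: 14.05
ee_pos: [0.5688, -0.1175, 0.0786]
orientation: [3.142, -0.0, 1.68]
force: [0.2, 3.3, -0.0]
opening: 0.0346
```

Fz is starting to rise right at the expected home height (0.0786). A touch further, gently.

>>> send_rows:
  targets:
    - {"travel": [0, 0, 0.0003], "yaw": 0}
    - {"travel": [0, 0, 0.0006], "yaw": 0}
    - {"travel": [0, 0, 0.0006], "yaw": 0}
    - {"travel": [0, 0, 0.0006], "yaw": 0}

```text
t: 14.45
ee_pos: [0.5689, -0.1175, 0.0786]
orientation: [3.141, -0.0, 1.68]
force: [-1.4, 4.9, 5.1]
opening: 0.0352
```

Seated: z stopped at 0.0786 with 5 N up. Releasing, then a straight rise.

>>> send_rows:
  jaw: 1
  targets:
    - {"travel": [0, 0, 0], "yaw": 0}
    - {"travel": [0, 0, 0], "yaw": 0}
    - {"travel": [0, 0, 0], "yaw": 0}
    - {"travel": [0, 0, 0], "yaw": 0}
    - {"travel": [0, 0, 0], "yaw": 0}
    - {"travel": [0, 0, 0], "yaw": 0}
    - {"travel": [0, 0, 0], "yaw": 0}
    - {"travel": [0, 0, 0], "yaw": 0}

```text
t: 15.25
ee_pos: [0.5688, -0.1176, 0.078]
orientation: [3.141, 0.0, 1.68]
force: [-0.4, 0.1, -0.4]
opening: 0.0855
```

>>> send_rows:
  targets:
    - {"travel": [0, 0, -0.01], "yaw": 0}
    - {"travel": [0, 0, -0.03], "yaw": 0}
    - {"travel": [0, 0, -0.07], "yaw": 0}
    - {"travel": [0, 0, -0.11], "yaw": 0}
    - {"travel": [0, 0, -0.15], "yaw": 0}
    - {"travel": [0, 0, -0.18], "yaw": 0}
    - {"travel": [0, 0, -0.18], "yaw": 0}
    - {"travel": [0, 0, -0.18], "yaw": 0}

```text
t: 16.05
ee_pos: [0.5692, -0.1177, 0.2596]
orientation: [3.139, 0.001, 1.68]
force: [-0.9, 0.4, -0.4]
opening: 0.0853
```

Run:
```python
from h import *
w=snap('wrist','w6')
print([proj(w,X).round(1) for X in([.569,-.1175,.126],[.569,-.1175,.11],[.569,-.1175,.07])])
# hub/disc check, disc top expected at z .07
p,R=pose();print(p)
h=cv2.cvtColor(w['im'],cv2.COLOR_BGR2HSV);m=cv2.inRange(h,(0,0,165),(180,25,255))
for z in(.07,):
    n,l,st,ce=cv2.connectedComponentsWithStats(m);i=st[1:,4].argmax()+1;print(st[i],ce[i])
# knob: from w1,w2 label centroid
k=.5*(onz(load('w1'),453.75,237.9,.032)+onz(load('w2'),513,277,.032));print(k)
go(.6235,.1715,.25,3.4)
```

```text
[array([318.6, 222.2]), array([318.6, 217. ]), array([318.6, 205.9])]
[ 0.56854408 -0.1175082   0.25772482]
[  198    85   227   208 12596] [319.52897745 168.47761194]
[0.62408485 0.17148738 0.032     ]
t 16.1 travel [0.2813 0.086  0.0078] yaw deg -98.57
```

Released cleanly. The wheel's mask reappears where predicted. Off to the knob at (0.6238,0.1716); the yaw stays, since the jaws then open along world x, clear of the large knob.

```bash
python3 -c "
from h import *
go(.6238,.1716,.25,1.68)"
```

```text
t 16.1 travel [0.2814 0.0863 0.0078] yaw deg -0.02
```

>>> send_rows:
  targets:
    - {"travel": [0.03, 0.01, 0], "yaw": 0}
    - {"travel": [0.07, 0.022, 0], "yaw": 0}
    - {"travel": [0.115, 0.035, 0], "yaw": 0}
    - {"travel": [0.16, 0.049, 0], "yaw": 0}
    - {"travel": [0.205, 0.063, 0], "yaw": 0}
    - {"travel": [0.245, 0.075, 0.01], "yaw": 0}
    - {"travel": [0.27, 0.083, 0.04], "yaw": 0}
    - {"travel": [0.281, 0.086, 0.08], "yaw": 0}
    - {"travel": [0.281, 0.086, 0.11], "yaw": 0}
    - {"travel": [0.281, 0.086, 0.125], "yaw": 0}
    - {"travel": [0.281, 0.086, 0.125], "yaw": 0}
    - {"travel": [0.281, 0.086, 0.125], "yaw": 0}

```text
t: 17.3
ee_pos: [0.6241, 0.1707, 0.1336]
orientation: [3.141, -0.0, 1.679]
force: [-0.3, -0.1, -0.1]
opening: 0.0857
```

>>> send_rows:
  targets:
    - {"travel": [0, 0, 0], "yaw": 0}
    - {"travel": [0, 0, 0], "yaw": 0}
    - {"travel": [0, 0, 0], "yaw": 0}

```text
t: 17.6
ee_pos: [0.6246, 0.171, 0.1349]
orientation: [3.138, -0.0, 1.679]
force: [-0.2, 0.4, 0.6]
opening: 0.0853
```

```bash
cat >> h.py <<'E'
def knob(f,z):
    c=load(f);h=cv2.cvtColor(c['im'],cv2.COLOR_BGR2HSV)
    q=proj(c,z);u0,v0=q.astype(int);r=50
    w=np.zeros(h.shape[:2],np.uint8);w[max(v0-r,0):v0+r,u0-r:u0+r]=1
    out={}
    m=cv2.inRange(h,(0,0,110),(180,60,255))*w
    n,l,st,ce=cv2.connectedComponentsWithStats(m)
    for i in range(1,n):
        if st[i][4]>40: print('light',ce[i].round(1),st[i],onz(c,*ce[i],z[2]).round(4))
    return q
E
python3 - <<'E'
from h import *
snap('wrist','w7');print(pose()[0]);print(knob('w7',[.6238,.1716,.032]))
E
```

```text
[0.62441199 0.17098367 0.13447095]
light [317.2 233.8] [305 222  25  24 468] [0.6234 0.1714 0.032 ]
[317.74472976 233.58324584]
```

>>> send_rows:
  targets:
    - {"travel": [0, -0.001, 0.03], "yaw": 0}
    - {"travel": [0, -0.001, 0.06], "yaw": 0}
    - {"travel": [0, -0.001, 0.09], "yaw": 0}
    - {"travel": [0, -0.001, 0.11], "yaw": 0}
    - {"travel": [0, -0.001, 0.122], "yaw": 0}
    - {"travel": [0, -0.001, 0.128], "yaw": 0}
    - {"travel": [0, -0.001, 0.13], "yaw": 0}
    - {"travel": [0, -0.001, 0.13], "yaw": 0}
    - {"travel": [0, -0.001, 0.13], "yaw": 0}
    - {"travel": [0, -0.001, 0.13], "yaw": 0}

```text
t: 18.65
ee_pos: [0.6237, 0.1711, 0.0044]
orientation: [3.139, -0.0, 1.68]
force: [-0.4, 0.2, 0.4]
opening: 0.0852
```

>>> send_rows:
  jaw: 0
  targets:
    - {"travel": [0, 0, 0], "yaw": 0}
    - {"travel": [0, 0, 0], "yaw": 0}
    - {"travel": [0, 0, 0], "yaw": 0}
    - {"travel": [0, 0, 0], "yaw": 0}
    - {"travel": [0, 0, 0], "yaw": 0}
    - {"travel": [0, 0, 0], "yaw": 0}
    - {"travel": [0, 0, 0], "yaw": 0}
    - {"travel": [0, 0, 0], "yaw": 0}
    - {"travel": [0, 0, 0], "yaw": 0}

```text
t: 19.55
ee_pos: [0.6232, 0.171, 0.0035]
orientation: [3.141, -0.0, 1.68]
force: [0.2, 0.5, 4.0]
opening: 0.0388
```

>>> send_rows:
  targets:
    - {"travel": [0, 0, -0.01], "yaw": 0}
    - {"travel": [0, 0, -0.03], "yaw": 0}
    - {"travel": [0, 0, -0.07], "yaw": 0}
    - {"travel": [0, 0, -0.11], "yaw": 0}
    - {"travel": [0, 0, -0.15], "yaw": 0}
    - {"travel": [0, 0, -0.18], "yaw": 0}
    - {"travel": [0, 0, -0.2], "yaw": 0}
    - {"travel": [0, 0, -0.2], "yaw": 0}
    - {"travel": [0, 0, -0.2], "yaw": 0}
    - {"travel": [0, 0, -0.2], "yaw": 0}

```text
t: 20.55
ee_pos: [0.6217, 0.1707, 0.2002]
orientation: [-3.137, 0.0, 1.679]
force: [0.5, -0.6, -1.6]
opening: 0.0384
```

Run:
```python
from h import *
c=snap('wrist','w8');p,R=pose()
z0=p[2]-.0041+.032
knob('w8',[p[0],p[1],z0]); print('tcp',p)
go(.5688,-.1175,.20,1.68)
```

```text
light [269.3 295.8] [268 290   5  17  50] [0.6011 0.1885 0.228 ]
light [319.1 341.5] [ 296  322   47   40 1502] [0.6218 0.1705 0.228 ]
light [296.3 378.5] [ 268  355   69   35 1353] [0.6145 0.1517 0.228 ]
tcp [0.62168704 0.17073557 0.20007823]
t 20.6 travel [-0.2808 -0.0838  0.0006] yaw deg -0.03
```

The knob sits coaxial with the TCP (label centre within 0.3 mm), and its underside is at TCP − 3.5 mm. Carrying it over the shaft.

>>> send_rows:
  targets:
    - {"travel": [-0.03, -0.009, 0], "yaw": 0}
    - {"travel": [-0.07, -0.021, 0], "yaw": 0}
    - {"travel": [-0.115, -0.034, 0], "yaw": 0}
    - {"travel": [-0.16, -0.048, 0], "yaw": 0}
    - {"travel": [-0.205, -0.061, 0], "yaw": 0}
    - {"travel": [-0.24, -0.072, 0], "yaw": 0}
    - {"travel": [-0.265, -0.08, 0], "yaw": 0}
    - {"travel": [-0.281, -0.084, 0.01], "yaw": 0}
    - {"travel": [-0.281, -0.084, 0.03], "yaw": 0}
    - {"travel": [-0.281, -0.084, 0.05], "yaw": 0}
    - {"travel": [-0.281, -0.084, 0.05], "yaw": 0}
    - {"travel": [-0.281, -0.084, 0.05], "yaw": 0}

```text
t: 21.8
ee_pos: [0.5692, -0.1168, 0.1515]
orientation: [-3.139, -0.002, 1.68]
force: [-0.0, -0.6, -0.8]
opening: 0.0383
```

>>> send_rows:
  targets:
    - {"travel": [0, 0, 0], "yaw": 0}
    - {"travel": [0, 0, 0], "yaw": 0}
    - {"travel": [0, 0, 0], "yaw": 0}
    - {"travel": [0, 0, 0], "yaw": 0}
    - {"travel": [0, 0, 0], "yaw": 0}

```text
t: 22.3
ee_pos: [0.57, -0.1175, 0.1534]
orientation: [3.141, 0.0, 1.68]
force: [0.1, 0.7, -1.1]
opening: 0.0384
```

```bash
python3 -c "
from h import *
print(pose()[0]);go(.5688,-.1175,.135,1.68)"
```

```text
[ 0.56996119 -0.11750063  0.15341673]
t 22.3 travel [ 0.0001 -0.0012  0.0184] yaw deg -0.02
```

>>> send_rows:
  targets:
    - {"travel": [0, -0.001, 0.01], "yaw": 0}
    - {"travel": [0, -0.001, 0.017], "yaw": 0}
    - {"travel": [0, -0.001, 0.02], "yaw": 0}
    - {"travel": [0, -0.001, 0.023], "yaw": 0}
    - {"travel": [0, -0.001, 0.026], "yaw": 0}
    - {"travel": [0, -0.001, 0.029], "yaw": 0}
    - {"travel": [0, -0.001, 0.032], "yaw": 0}
    - {"travel": [0, -0.001, 0.032], "yaw": 0}
    - {"travel": [0, -0.001, 0.032], "yaw": 0}

```text
t: 23.2
ee_pos: [0.5688, -0.1176, 0.121]
orientation: [3.141, -0.0, 1.68]
force: [0.2, -0.8, -0.6]
opening: 0.0381
```

The underside is at about 0.1175 with no contact force, so the shaft end is inside the bore. Down the last 7 mm.

>>> send_rows:
  targets:
    - {"travel": [0, 0, 0.0015], "yaw": 0}
    - {"travel": [0, 0, 0.003], "yaw": 0}
    - {"travel": [0, 0, 0.0045], "yaw": 0}
    - {"travel": [0, 0, 0.006], "yaw": 0}
    - {"travel": [0, 0, 0.007], "yaw": 0}
    - {"travel": [0, 0, 0.007], "yaw": 0}
    - {"travel": [0, 0, 0.007], "yaw": 0}

```text
t: 23.9
ee_pos: [0.5688, -0.1176, 0.114]
orientation: [-3.142, -0.0, 1.68]
force: [-0.3, -0.4, 0.0]
opening: 0.0385
```

>>> send_rows:
  targets:
    - {"travel": [0, 0, 0.0003], "yaw": 0}
    - {"travel": [0, 0, 0.0006], "yaw": 0}
    - {"travel": [0, 0, 0.0006], "yaw": 0}
    - {"travel": [0, 0, 0.0006], "yaw": 0}

```text
t: 24.3
ee_pos: [0.5689, -0.1176, 0.1135]
orientation: [3.141, 0.0, 1.68]
force: [0.2, -0.0, -0.2]
opening: 0.0389
```

>>> send_rows:
  targets:
    - {"travel": [0, 0, 0.0003], "yaw": 0}
    - {"travel": [0, 0, 0.0006], "yaw": 0}
    - {"travel": [0, 0, 0.0009], "yaw": 0}
    - {"travel": [0, 0, 0.0009], "yaw": 0}
    - {"travel": [0, 0, 0.0009], "yaw": 0}

```text
t: 24.8
ee_pos: [0.5689, -0.1176, 0.1135]
orientation: [3.141, 0.0, 1.68]
force: [-1.9, 0.6, 4.5]
opening: 0.0384
```

Seated: z stopped at 0.1135 (underside 0.110) with 4.5 N up. Releasing and rising.

>>> send_rows:
  jaw: 1
  targets:
    - {"travel": [0, 0, 0], "yaw": 0}
    - {"travel": [0, 0, 0], "yaw": 0}
    - {"travel": [0, 0, 0], "yaw": 0}
    - {"travel": [0, 0, 0], "yaw": 0}
    - {"travel": [0, 0, 0], "yaw": 0}
    - {"travel": [0, 0, 0], "yaw": 0}
    - {"travel": [0, 0, 0], "yaw": 0}
    - {"travel": [0, 0, 0], "yaw": 0}

```text
t: 25.6
ee_pos: [0.5688, -0.1176, 0.1125]
orientation: [3.142, -0.0, 1.68]
force: [-0.1, 0.7, -0.2]
opening: 0.0854
```

>>> send_rows:
  targets:
    - {"travel": [0, 0, -0.01], "yaw": 0}
    - {"travel": [0, 0, -0.03], "yaw": 0}
    - {"travel": [0, 0, -0.07], "yaw": 0}
    - {"travel": [0, 0, -0.11], "yaw": 0}
    - {"travel": [0, 0, -0.15], "yaw": 0}
    - {"travel": [0.04, 0, -0.17], "yaw": 0}
    - {"travel": [0.08, 0, -0.17], "yaw": 0}
    - {"travel": [0.12, 0, -0.17], "yaw": 0}
    - {"travel": [0.16, 0, -0.17], "yaw": 0}
    - {"travel": [0.2, 0, -0.17], "yaw": 0}
    - {"travel": [0.2, 0, -0.17], "yaw": 0}
    - {"travel": [0.2, 0, -0.17], "yaw": 0}

```text
t: 26.8
ee_pos: [0.547, 0.0819, 0.2834]
orientation: [3.14, 0.001, 1.682]
force: [-1.3, -0.3, -0.6]
opening: 0.0857
```

Run:
```python
from h import *
t=snap('top','t9');s=snap('scene','s9')
K=[.569,-.1175,.142]
print([proj(c,K).round(1) for c in(t,s)])
knob('t9',K);knob('s9',K)
u,v=proj(t,K).astype(int);a=t['im'][v-75:v+75,u-75:u+75];b=s['im'][150:340,230:420]
cv2.imwrite('pics/fin.png',np.hstack([cv2.resize(x,(395,395),interpolation=2) for x in(a,b)]))
```

```text
[array([367.5, 231.4]), array([318.7, 211.6])]
light [360.  232.5] [ 317  181  100  100 7993] [ 0.5666 -0.1023  0.142 ]
light [408.9 186.8] [400 181  17  15 193] [ 0.6636 -0.203   0.142 ]
light [367.1 231.2] [363 227   9   9  63] [ 0.5695 -0.1167  0.142 ]
light [315.4 234.6] [ 268  189  100   72 4033] [ 0.6037 -0.0676  0.142 ]
light [318.5 211.9] [315 209   8   7  42] [ 0.5697 -0.1171  0.142 ]
```

View pics/fin.png

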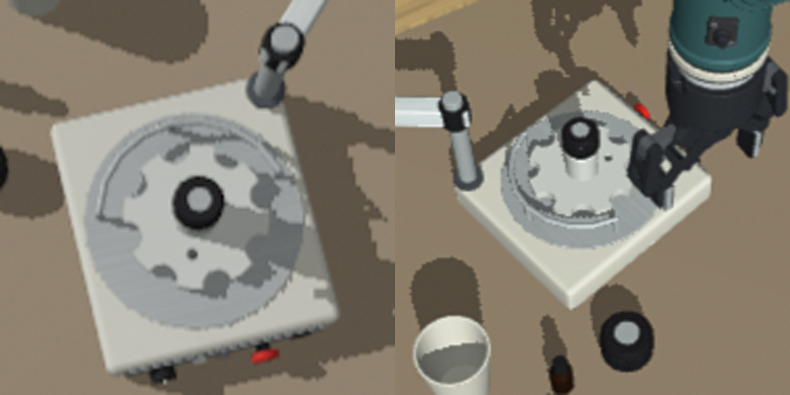

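The wheel lies flat with the pin in its hole (crop (192,254)). The knob sits on the hub, its label within 0.5 px of the home projection in both views. Handing in.

```bash
python3 -c "
from h import *
print(tri(load('t9'),(367.1,231.2),load('s9'),(318.5,211.9)))
a,b=load('scene0')['im'],load('s9')['im'];d=(cv2.absdiff(a,b).max(2)>50).astype(np.uint8)
n,l,st,ce=cv2.connectedComponentsWithStats(d);print([(s.tolist()) for s in st[1:] if s[4]>60])
print(robot.job_done())"
```

```text
(array([ 0.56962139, -0.11681535,  0.14205012]), np.float64(0.00042482868765037466))
[[486, 0, 154, 87, 7219], [440, 8, 34, 28, 219], [311, 18, 49, 25, 147], [372, 22, 20, 12, 165], [341, 39, 140, 187, 12822], [476, 41, 45, 69, 1252], [259, 50, 32, 10, 98], [281, 60, 29, 37, 625], [523, 90, 36, 20, 297], [583, 95, 47, 70, 742], [301, 107, 30, 43, 833], [450, 131, 101, 157, 3006], [506, 135, 14, 27, 242], [611, 135, 10, 32, 150], [551, 172, 89, 57, 2878], [310, 196, 20, 44, 403], [328, 212, 14, 32, 182], [342, 212, 32, 39, 712], [296, 219, 14, 26, 173], [391, 286, 57, 58, 1827], [349, 333, 24, 33, 483]]
the job is handed in; nothing more can be done
None
```

The bottle filler is changed over: the eight-pocket star wheel is home on the flange and the small (40 mm) clamp knob is pushed fully onto the shaft end. I handed the job in at about 27 s of the 72 s allowed.

- **Star wheel:** It went over the shaft and the drive pin at the first try, with no feeling about for the pin. It stopped at underside height 58 mm with about 5 N of contact force.
- **Clamp knob:** It stopped at underside height 110 mm with about 4.5 N. The triangulated top of the knob is 142.05 mm above the table, against 142 expected, and within about 1 mm of the shaft axis.
- **Other things on the table:** The before/after comparison of the scene camera shows no change at the spare wheel, bottles, large knobs, mould, cup or jug. Changes elsewhere match the arm, its shadow, the filler and the two places emptied. It did not settle the label box: two changed patches overlap its spot, which I put down to the arm's shadow, though I did not look more closely.

Other checks that failed or disagreed:
- The first triangulation of the shaft and hub heights from the fixed cameras was 6–10 mm low. The close wrist-camera views and contact heights replaced it.
- One move call was refused because a row had no "yaw"; nothing moved.

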